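Eject the brass bush and put it in the blue tray

TASK

Two unloading nests stand at the press, one with a brass bush and one with a steel bush, each seated flush in its pocket. Push the red lever pad of the brass bush's nest all the way down so that the bush rises from its pocket, then take the bush out and set it down gently, upright, in the blue tray. Do not drop it, and leave the steel bush seated in its nest.

Things in the scene. Friction and masses are not known exactly. Their poses are not given: they have to be found in the camera images.
- brass_bush: Brass-coloured solid bush, a dark 12 mm disc on top for its bore; diameter 36 mm, height 50 mm, about 0.3 kg. Origin: centre of its underside; z is its axis, up. At the start it is seated, underside 10 mm above the table, top flush with the nest block. Lever fully down: it stands 30 mm proud (top 90 mm above the table), lower 20 mm still in the pocket, and stays so.
- brass_nest: Fixed nest holding the brass bush: dark steel block 100 mm (its x) by 80 mm (its y), top 60 mm above the table, on a green base plate 140 x 110 x 8 mm. Origin: centre of its underside, on the table, on the axis of the round pocket in its top (39 mm wide, 50 mm deep). Its lever sticks out along its -x.
- brass_pad (a point): Centre of the top face of the red lever pad (36 x 46 mm) of the brass bush's nest, 153 mm from the pocket's axis along the nest's -x, on the robot's side. About 88 mm above the table at rest, 43 mm fully down, at nearly the same x, y. The lever pivots at the block's face, turns 0.45 rad to a firm stop, takes about 6 N at the pad and stays by friction where it is left.
- tray: Open blue tray fixed to the table, 200 mm (its x) by 180 mm (its y), 40 mm high, walls and floor 4 mm thick. Origin: centre of its underside, on the table. Empty.
- steel_bush: Silver steel bush of the same size in a second, identical nest with its own red lever; origin as for the brass bush. To be left where it is, seated flush.
There are look-alikes about, which are no part of the job. There is more than one size of the brass_bush; the job needs the smallest.

How it is judged:
On the way:
1. the brass bush stands at least 20 mm proud in its pocket, raised by the lever alone (fingers not on it) (height (world z) of brass_bush above 0.03 m and distance of brass_bush from where it was at the start of the episode below 0.035 m and height (world z) of brass_pad below 0.06 m and contact force between the fingers and brass_bush below 0.5 N), for 0.2 s.
At the end, for the whole second after the job is handed in: The brass bush stands on the blue tray's floor, anywhere inside its walls, on its underside (upright within 10 degrees), released and at rest; the steel bush is within 10 mm of its start, seated in its nest (x of brass_bush in the frame of tray between -0.085 and 0.085 m and y of brass_bush in the frame of tray between -0.075 and 0.075 m and height (world z) of brass_bush below 0.012 m and z of brass_bush in the frame of tray above 0 m and angle between brass_bush's own z axis and vertical below 0.17 rad and linear speed of brass_bush below 0.03 m/s and contact force between the fingers and brass_bush below 0.5 N and distance of steel_bush from where it was at the start of the episode below 0.01 m); the robot touches nothing.
It fails at once if the steel bush is raised or moved by more than 10 mm (distance of steel_bush from where it was at the start of the episode above 0.01 m).
It fails at once if the brass bush is dropped (falls free faster than 0.8 m/s, a fall of over 30 mm) (linear speed of brass_bush above 0.8 m/s and contact force between the fingers and brass_bush below 0.5 N).
It also fails if it takes over 54 s, if anything falls off the work surface, if the arm or the gripper's body presses on something with over 40 N, if the wrist force passes 120 N, or if a joint passes its speed limit or range.

ROBOT

A 6-joint arm with a two-finger parallel gripper is mounted at the origin on the work surface. World frame = base frame: x ahead of the robot, y to its left, z up, the work surface at z = 0. Lengths are in m, angles in rad, forces in N, time in s.
With the tool pointing down it reaches from about 0.35 to 0.775 m from the base axis. Payload 5.5 kg.
Tool frame: the origin (TCP) lies at the very end of the fingers, on their centre line; the grasp point (between the pads) lies env.hold_point_z behind it (env.hold_point_z is the distance from the TCP to the grasp point, in m); z points along the fingers, y is the line along which they close (so a half turn about z gives the same grasp; the last joint's range is limited). The gripper opens to 85 mm and grips with 20 to 120 N. Pads are 22 mm wide; open, the fingers measure 114 mm over their backs; the gripper's body (76 mm by 85 mm) begins 54 mm behind the grasp point. The pads swing forward as they close: fully open they stand 13 mm farther back than shut.
Start: joints at [1.146, 0.313, 0.046, 1.304, 0, 1.431], TCP at [0.162, 0.552, 0.231] pointing down, gripper open.
Joint ranges: [-2.76, 2.76], [-0.86, 1.69], [-1.03, 1.26], [-2.2, 2.34], [-1.47, 1.5], [-3.14, 3.14]. Speed limits (rad/s): [2.57, 2.57, 3.14, 3.14, 3.14, 3.14].

INTERFACE

Orientations are given as a unit quaternion [w, x, y, z].
In Python, from workcell import env gives the robot as it stands.
- The arm moves only by the tool carry_out, never from a script. Its argument "steps" is a list of rows, each a list of 3 entries, a list of its own where there are three numbers: the turn, a rotation vector about the tool's x, y, z in degrees, then the shift along the tool's x, y, z in cm, then the closure in counts, from 0 (fully open) to 255 (shut). A call has exactly 8 rows; each row is the pose to reach, as a shift and turn from the pose commanded when the call began, along the tool's axes at that moment; what a row does not reach only later rows make up. A row lasts 1/8 s, in which the tool goes at most 62.5 mm and 10.7 degrees, less where a joint would pass 70% of its speed; a pose out of reach is approached as far as the arm can. A call with a gripper value outside its range is refused whole. The fingers move at their own pace and stop on an object; "force" is the grip in N (left out, the last holds). Time passes only in rows, so rows that repeat a pose let the fingers close, or fill a call up. It gives the time, the measured TCP pose, the force, the opening and the grip force at its end, in the units of the state.
- env.get_state(): the state, without advancing time (a new reading comes with each control period).
- env.read_camera(name): name is "scene" or "top" or "wrist"; returns (picture, depth): 420x560x3 uint8, red, green, blue; 420x560 float32, m along the optical axis (not along the pixel's ray), 0 where there is no reading.
- env.get_calibration(name): a dict with "fx", "fy", "cx", "cy" (pixels), "origin" and "orientation" of the camera in the world. Camera axes: x right, y up, looking along -z (the intrinsics and any distortion apply to the point x, -y, -z); pixel columns grow to the right and rows downward; lengths in m; the calibration is good to about 2 mm. The wrist camera is an equidistant fisheye: a pixel r from the principal point sees the ray r / f radians off the axis. A picture is of the moment at which its call begins: read the wrist's pose just before it. get_calibration takes no time and is no camera call; for the wrist camera it gives the pose at the moment of the call.
- env.hand_in(): hands the job in; it is judged then, once.
The state is a dict: "clock": time; "joint_pos": joint angles; "qvel": joint speeds; "tau": joint torques, N m; "tcp_pos": TCP position; "orientation": TCP orientation; "wrist_force": force on the tool from outside, world axes, zero at the start; "ft_torque": the same for the moment, N m; "finger_gap": finger opening in m; "grip_force": force on a finger pad.
Only numpy, scipy, OpenCV 4.12 (cv2) and the standard library are available. Lean on these libraries where they do the work, as an engineer would, in place of code of your own. Each camera call takes 0.05 s, during which the arm holds its last target. There are 200 camera calls.

## Working session

There is one attempt and no reset: what is moved stays moved. The work goes in short steps, Python scripts to look and compute and a tool call to move; the robot and the scene stay as the last step left them, time stands still between calls to the robot, and variables do not carry over. Pictures are saved under pics/ and viewed, at most 10 in all, crops included, and the job is handed in when it is done.

Besides the shell and the picture viewer there is one more tool, called as name(argument=value, ...), one argument or row to a line, values as JSON. carry_out: Moves the arm, as the interface text tells. Its arguments: {"type":"object","properties":{"steps":{"type":"array","items":{"type":"array"}},"force":{"type":"number"}},"required":["steps"]}

```bash
mkdir -p pics; ls; cat > h.py <<'E'
import numpy as np, cv2
from workcell import env
from scipy.spatial.transform import Rotation as R
def rot(q): return R.from_quat([q[1],q[2],q[3],q[0]])
def cloud(name):
    c=env.get_calibration(name); im,d=env.read_camera(name)
    v,u=np.mgrid[:420,:560]
    P=np.stack([(u-c['cx'])/c['fx']*d,-(v-c['cy'])/c['fy']*d,-d],-1)
    W=rot(c['orientation']).apply(P.reshape(-1,3)).reshape(P.shape)+c['origin']
    W[d==0]=np.nan
    return im,d,W,c
E
python3 - <<'E'
from h import *
s=env.get_state(); print({k:np.round(v,3) for k,v in s.items()}, env.hold_point_z)
for n in('top','scene'):
    im,d,W,c=cloud(n); print(n,c); cv2.imwrite(f'pics/{n}.png',im[...,::-1]); np.savez(f'{n}.npz',im=im,W=W)
E
```

```text
pics
{'clock': np.float64(0.0), 'joint_pos': array([1.146, 0.314, 0.045, 1.304, 0.   , 1.431]), 'qvel': array([-0.   , -0.   ,  0.001, -0.   , -0.   , -0.   ]), 'tau': array([ 0.0000e+00, -4.8062e+01,  2.9854e+01,  1.9000e-02, -0.0000e+00,
       -0.0000e+00]), 'tcp_pos': array([0.161, 0.551, 0.23 ]), 'orientation': array([-0.   ,  0.142,  0.99 , -0.001]), 'wrist_force': array([-0.055, -0.678, -0.31 ]), 'ft_torque': array([ 0.044,  0.058, -0.041]), 'grip_force': np.float64(0.0), 'finger_gap': np.float64(0.085)} 0.0187
top {'fx': 523.7076164891796, 'fy': 523.7076164891796, 'cx': 278.5764416683529, 'cy': 222.8905356996594, 'origin': array([0.41174422, 0.02418225, 1.42235262]), 'orientation': array([ 0.70823476,  0.03295698, -0.0412066 , -0.7040024 ])}
scene {'fx': 511.12632360311005, 'fy': 511.12632360311005, 'cx': 279.6281754153804, 'cy': 214.19405493398764, 'origin': array([1.09752394, 0.42439704, 0.78921167]), 'orientation': array([0.42905622, 0.16647778, 0.34143217, 0.81952424])}
```

View pics/top.png

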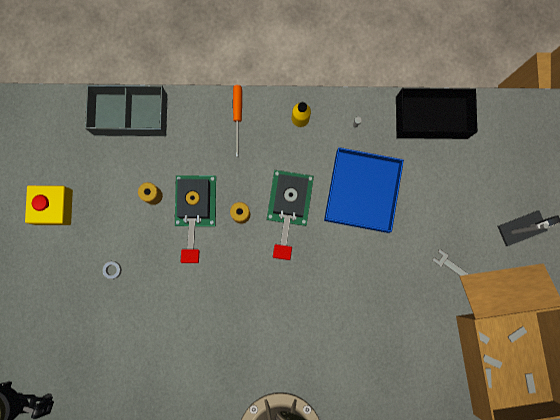

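View pics/scene.png

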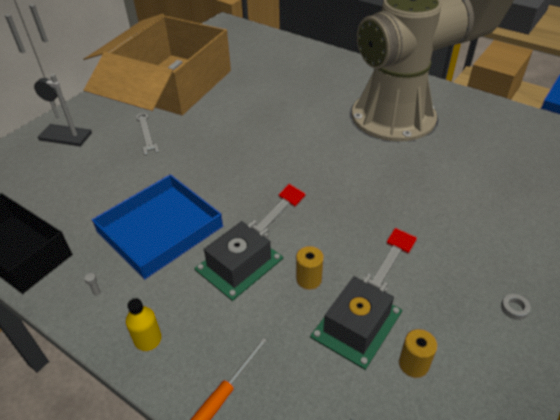

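The top view shows three brass bushes: loose ones at (148,192) and (240,212), and one seated in a nest at (192,198). The steel bush is seated at (290,195), the tray is at (364,190), and the red pads are at (190,256) for brass and (283,252) for steel. The seated bush at (192,198) fits the description, since it is in the nest and flush. I'll measure sizes and confirm it in one crop.

```bash
cat > m.py <<'E'
from h import *
cal={n:env.get_calibration(n) for n in('top','scene')}
def ray(n,uv,z):
    c=cal[n]; d=rot(c['orientation']).apply([(uv[0]-c['cx'])/c['fx'],-(uv[1]-c['cy'])/c['fy'],-1]); o=c['origin']
    return o+d*(z-o[2])/d[2]
def blobs(n,m,im,W,zp,amin=60):
    cs,_=cv2.findContours(m.astype('uint8'),cv2.RETR_EXTERNAL,cv2.CHAIN_APPROX_NONE)
    for k in cs:
        if cv2.contourArea(k)<amin: continue
        (x,y),r=cv2.minEnclosingCircle(k); mm=np.zeros(m.shape,'uint8'); cv2.drawContours(mm,[k],-1,1,-1)
        z=np.nanpercentile(W[mm>0][:,2],[10,50,90]); M=cv2.moments(k); cxy=(M['m10']/M['m00'],M['m01']/M['m00'])
        rr=cv2.minAreaRect(k); zz=zp or z[1]
        b=np.array([ray(n,p,zz)[:2] for p in cv2.boxPoints(rr)])
        print(n,np.round(cxy,1),'z',z.round(3),'ray@',round(zz,3),ray(n,cxy,zz).round(4),'boxc',b.mean(0).round(4),'sides',np.linalg.norm(b[1]-b[0]).round(4),np.linalg.norm(b[2]-b[1]).round(4),'yaw',[np.degrees(np.arctan2(*(b[i+1]-b[i])[::-1])).round(1) for i in(0,1)])
if __name__=='__main__':
    for n in('top','scene'):
        D=np.load(n+'.npz'); im,W=D['im'],D['W']; h=cv2.cvtColor(im,cv2.COLOR_RGB2HSV); H,S,V=h[...,0],h[...,1],h[...,2]
        print('brass');blobs(n,(H>14)&(H<25)&(S>150)&(V>90)&(W[...,2]>.03),im,W,None)
        print('red');blobs(n,((H<6)|(H>174))&(S>170)&(V>80)&(W[...,2]>.03),im,W,None)
        print('green');blobs(n,(H>60)&(H<90)&(S>80)&(V>30),im,W,.008,200)
        print('blue');blobs(n,(H>100)&(H<125)&(S>150),im,W,.04,1000)
        print('block');blobs(n,(W[...,2]>.055)&(W[...,2]<.065)&(S<256),im,W,.06,300)
    im=np.load('top.npz')['im']; a=cv2.resize(im[160:280,120:330],None,fx=3.8,fy=3.8,interpolation=cv2.INTER_CUBIC); cv2.imwrite('pics/crop.png',a[...,::-1])
E
python3 m.py
```

```text
brass
top [507.  305.4] z [0.073 0.108 0.132] ray@ 0.108 [ 0.347 -0.562  0.108] boxc [ 0.2604 -0.5771] sides 0.2572 0.3564 yaw [np.float64(-81.4), np.float64(-174.3)]
top [239.2 211.3] z [0.066 0.07  0.073] ray@ 0.07 [0.5838 0.1114 0.0699] boxc [0.5834 0.1118] sides 0.0469 0.0498 yaw [np.float64(-89.6), np.float64(-179.3)]
top [192.  197.5] z [0.055 0.059 0.063] ray@ 0.059 [0.6208 0.2364 0.0592] boxc [0.6209 0.2363] sides 0.0315 0.0345 yaw [np.float64(-89.6), np.float64(-178.8)]
top [147.1 191.5] z [0.067 0.07  0.074] ray@ 0.07 [0.634  0.3516 0.0704] boxc [0.6348 0.3513] sides 0.0476 0.0469 yaw [np.float64(-43.4), np.float64(-134.4)]
top [299.9 114.4] z [0.051 0.073 0.085] ray@ 0.073 [ 0.8433 -0.0461  0.0733] boxc [ 0.8485 -0.0464] sides 0.0554 0.0474 yaw [np.float64(-43.8), np.float64(-135.6)]
red
top [189.3 255.6] z [0.082 0.087 0.092] ray@ 0.087 [0.4674 0.2354 0.0871] boxc [0.4676 0.235 ] sides 0.0432 0.033 yaw [np.float64(-89.7), np.float64(-178.8)]
top [281.9 251.7] z [0.082 0.087 0.092] ray@ 0.087 [4.785e-01 1.000e-04 8.690e-02] boxc [4.786e-01 2.000e-04] sides 0.0343 0.0452 ya
[... 2598 characters left out ...]
 yaw [np.float64(-175.5), np.float64(84.4)]
scene [236.1 277.7] z [0.006 0.008 0.01 ] ray@ 0.008 [ 0.6628 -0.0037  0.008 ] boxc [ 0.6279 -0.0238] sides 0.1663 0.1225 yaw [np.float64(175.1), np.float64(67.5)]
blue
scene [157.6 224.6] z [0.003 0.006 0.035] ray@ 0.04 [ 0.665 -0.203  0.04 ] boxc [ 0.6489 -0.2133] sides 0.2559 0.2411 yaw [np.float64(175.7), np.float64(64.4)]
block
scene [360.6 304.9] z [0.058 0.06  0.062] ray@ 0.06 [0.6174 0.2362 0.06  ] boxc [0.5983 0.2335] sides 0.1592 0.0903 yaw [np.float64(-177.1), np.float64(80.5)]
scene [238.9 244.1] z [0.058 0.06  0.062] ray@ 0.06 [ 0.6262 -0.0208  0.06  ] boxc [ 0.6103 -0.0199] sides 0.1627 0.0945 yaw [np.float64(173.6), np.float64(64.5)]
```

View pics/crop.png

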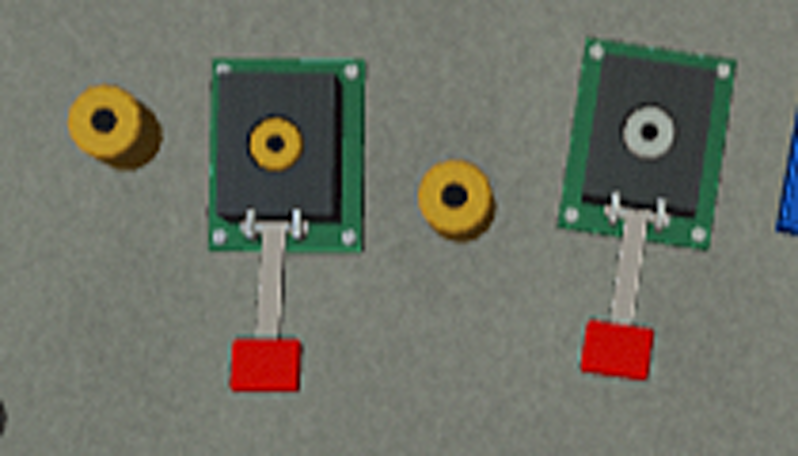

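The crop confirms it. The nested brass disc at crop (275,144) measures about 35 mm and is flush at z≈0.06. The two loose ones, at (105,121) and (456,196), measure about 48 mm at z≈0.07, so they are look-alikes. The pad is at (0.4675, 0.235, 0.087), 153 mm from the pocket at (0.620, 0.236), which matches the description. The tray centre is about (0.648, -0.219).

```bash
cat > g.py <<'E'
from h import *
import sys
def show(*targets):
    s=env.get_state(); r=rot(s['orientation'])
    print('t',round(float(s['clock']),2),'tcp',s['tcp_pos'].round(4),'F',np.round(s['wrist_force'],1),'gap',round(float(s['finger_gap']),4),'grip',round(float(s['grip_force']),1),'zaxis',r.apply([0,0,1]).round(4))
    for t in targets: print(t,'shift cm',(100*r.inv().apply(np.array(t)-s['tcp_pos'])).round(2))
if __name__=='__main__': show(*[eval(a) for a in sys.argv[1:]])
E
python3 g.py [.4675,.2355,.2] [.4675,.2355,.11]
```

```text
t 0.1 tcp [0.1614 0.5514 0.2305] F [ 0.3 -0.5 -0.4] gap 0.0854 grip 0.0 zaxis [-6.0e-04 -1.5e-03 -1.0e+00]
[0.4675, 0.2355, 0.2] shift cm [-38.25 -21.71   3.08]
[0.4675, 0.2355, 0.11] shift cm [-38.26 -21.7   12.08]
```

carry_out(
  steps=[
    [[0, 0, 0], [-5, -2.8, 0.5], 255],
    [[0, 0, 0], [-10, -5.7, 1], 255],
    [[0, 0, 0], [-15, -8.5, 1.5], 255],
    [[0, 0, 0], [-20, -11.3, 2], 255],
    [[0, 0, 0], [-25, -14.2, 2.5], 255],
    [[0, 0, 0], [-30, -17, 3], 255],
    [[0, 0, 0], [-35, -19.9, 3], 255],
    [[0, 0, 0], [-38.3, -21.7, 3], 255],
  ],
  force=40,
)

```text
clock: 1.1
tcp_pos: [0.4694, 0.2339, 0.2008]
orientation: [-0.0, 0.143, 0.99, -0.0]
wrist_force: [-0.1, 0.5, 0.3]
finger_gap: 0.0002
grip_force: 0.0
```

```bash
python3 g.py [.4675,.2355,.095] [.4675,.2355,.04]
```

```text
t 1.1 tcp [0.4694 0.2339 0.2008] F [-0.1  0.5  0.3] gap 0.0002 grip 0.0 zaxis [-6.e-04 -3.e-04 -1.e+00]
[0.4675, 0.2355, 0.095] shift cm [ 0.23  0.11 10.58]
[0.4675, 0.2355, 0.04] shift cm [ 0.22  0.11 16.08]
```

carry_out(
  steps=[
    [[0, 0, 0], [0.2, 0.1, 4], 255],
    [[0, 0, 0], [0.2, 0.1, 8], 255],
    [[0, 0, 0], [0.2, 0.1, 10], 255],
    [[0, 0, 0], [0.2, 0.1, 11], 255],
    [[0, 0, 0], [0.2, 0.1, 12], 255],
    [[0, 0, 0], [0.2, 0.1, 13], 255],
    [[0, 0, 0], [0.2, 0.1, 14], 255],
    [[0, 0, 0], [0.2, 0.1, 14.8], 255],
  ],
)

```text
clock: 2.1
tcp_pos: [0.4659, 0.2378, 0.0541]
orientation: [-0.0, 0.142, 0.99, 0.0]
wrist_force: [-4.7, -0.0, 7.9]
finger_gap: -0.0002
grip_force: 3.8
```

carry_out(
  steps=[
    [[0, 0, 0], [0, 0, 0.4], 255],
    [[0, 0, 0], [0, 0, 0.7], 255],
    [[0, 0, 0], [0, 0, 1], 255],
    [[0, 0, 0], [0, 0, 1.2], 255],
    [[0, 0, 0], [0, 0, 1.2], 255],
    [[0, 0, 0], [0, 0, 1.2], 255],
    [[0, 0, 0], [0, 0, 1.2], 255],
    [[0, 0, 0], [0, 0, 1.2], 255],
  ],
)

```text
clock: 3.1
tcp_pos: [0.4665, 0.238, 0.0446]
orientation: [0.001, 0.142, 0.99, 0.001]
wrist_force: [-8.6, -2.4, 23.1]
finger_gap: -0.0002
grip_force: 11.8
```

carry_out(
  steps=[
    [[0, 0, 0], [0, 0, -1], 255],
    [[0, 0, 0], [0, 0, -3], 255],
    [[0, 0, 0], [0, 0, -7], 255],
    [[0, 0, 0], [0, 0, -11], 200],
    [[0, 0, 0], [0, 0, -14], 100],
    [[0, 0, 0], [0, 0, -16], 0],
    [[0, 0, 0], [0, 0, -16], 0],
    [[0, 0, 0], [0, 0, -16], 0],
  ],
)

```text
clock: 4.1
tcp_pos: [0.4663, 0.2375, 0.2007]
orientation: [-0.0, 0.142, 0.99, -0.0]
wrist_force: [-0.3, -0.4, 0.3]
finger_gap: 0.0855
grip_force: 0.0
```

```bash
cat > look.py <<'E'
from m import *
import sys
tag=sys.argv[1]
for n in('top','scene'):
    im,d,W,c=cloud(n); cv2.imwrite(f'pics/{n}_{tag}.png',im[...,::-1])
    h=cv2.cvtColor(im,cv2.COLOR_RGB2HSV); H,S,V=h[...,0],h[...,1],h[...,2]
    print('brass');blobs(n,(H>14)&(H<25)&(S>150)&(V>90)&(W[...,2]>.03)&(W[...,1]>-.35),im,W,None)
    print('red');blobs(n,((H<6)|(H>174))&(S>170)&(V>80)&(W[...,2]>.03),im,W,None)
E
python3 look.py a; python3 g.py [.62,.236,.17] [.62,.236,.063]
```

```text
brass
top [239.2 211.3] z [0.066 0.07  0.074] ray@ 0.07 [0.5837 0.1114 0.0704] boxc [0.5833 0.1118] sides 0.0468 0.0498 yaw [np.float64(-89.6), np.float64(-179.3)]
top [190.2 195.8] z [0.084 0.089 0.093] ray@ 0.089 [0.6207 0.2364 0.0887] boxc [0.6209 0.2363] sides 0.0344 0.0332 yaw [np.float64(-43.7), np.float64(-134.6)]
top [147.1 191.5] z [0.067 0.07  0.074] ray@ 0.07 [0.6341 0.3516 0.0703] boxc [0.6349 0.3513] sides 0.0476 0.0469 yaw [np.float64(-43.4), np.float64(-134.4)]
top [299.9 114.4] z [0.051 0.074 0.084] ray@ 0.074 [ 0.8432 -0.0461  0.0736] boxc [ 0.8468 -0.0469] sides 0.056 0.0464 yaw [np.float64(-25.7), np.float64(-116.8)]
red
top [281.9 251.8] z [0.082 0.086 0.091] ray@ 0.086 [4.785e-01 1.000e-04 8.650e-02] boxc [4.787e-01 2.000e-04] sides 0.0343 0.0452 yaw [np.float64(-8.4), np.float64(-98.4)]
top [ 39.3 202.5] z [0.088 0.092 0.096] ray@ 0.092 [0.6001 0.6197 0.092 ] boxc [0.6002 0.6192] sides 0.0389 0.037 yaw [np.float64(-42.7), np.float64(-133.8)]
brass
scene [421.1 347.1] z [0.049 0.07  0.072] ray@ 0.07 [0.6405 0.3549 0.0703] boxc [0.6395 0.3563] sides 0.0518 0.066 y
[... 198 characters left out ...]
]
scene [310.5 262. ] z [0.042 0.07  0.072] ray@ 0.07 [0.5933 0.1192 0.0697] boxc [0.5972 0.1196] sides 0.0464 0.0786 yaw [np.float64(124.2), np.float64(31.9)]
red
scene [398.5 254.7] z [0.04  0.043 0.046] ray@ 0.043 [0.4658 0.2357 0.0429] boxc [0.4666 0.2349] sides 0.0334 0.0478 yaw [np.float64(-171.7), np.float64(89.7)]
scene [291.8 194.5] z [0.083 0.087 0.09 ] ray@ 0.087 [0.4798 0.0011 0.0869] boxc [4.794e-01 2.000e-04] sides 0.0433 0.051 yaw [np.float64(-168.5), np.float64(80.6)]
t 4.2 tcp [0.4659 0.2373 0.2001] F [-0.2  0.6 -0.1] gap 0.0852 grip 0.0 zaxis [-1.9e-03 -6.0e-04 -1.0e+00]
[0.62, 0.236, 0.17] shift cm [-14.83   4.2    2.98]
[0.62, 0.236, 0.063] shift cm [-14.85   4.22  13.68]
```

View pics/scene_a.png

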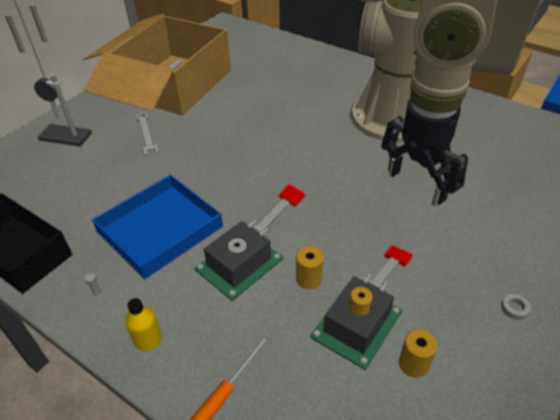

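The picture shows the brass bush raised at (361,300), with its top at z≈0.089. Its pad at (398,255) is down at z=0.043, and the steel nest is untouched. Next I move over the bush.

carry_out(
  steps=[
    [[0, 0, 0], [-4, 1.1, 0], 0],
    [[0, 0, 0], [-8, 2.2, 0], 0],
    [[0, 0, 0], [-12, 3.4, 0], 0],
    [[0, 0, 0], [-14.9, 4.2, 1], 0],
    [[0, 0, 0], [-14.9, 4.2, 4], 0],
    [[0, 0, 0], [-14.9, 4.2, 7], 0],
    [[0, 0, 0], [-14.9, 4.2, 8], 0],
    [[0, 0, 0], [-14.9, 4.2, 8], 0],
  ],
)

```text
clock: 5.2
tcp_pos: [0.6206, 0.2358, 0.1203]
orientation: [-0.001, 0.142, 0.99, -0.0]
wrist_force: [0.0, -0.1, 1.0]
finger_gap: 0.0858
grip_force: 0.0
```

```bash
python3 g.py [.6204,.2363,.063]
```

```text
t 5.2 tcp [0.6206 0.2358 0.1203] F [ 0.  -0.1  1. ] gap 0.0858 grip 0.0 zaxis [-2.3e-03 -5.0e-04 -1.0e+00]
[0.6204, 0.2363, 0.063] shift cm [0.02 0.05 5.73]
```

carry_out(
  steps=[
    [[0, 0, 0], [0, 0, 2], 0],
    [[0, 0, 0], [0, 0, 4], 0],
    [[0, 0, 0], [0, 0, 5], 0],
    [[0, 0, 0], [0, 0, 5.7], 0],
    [[0, 0, 0], [0, 0, 5.7], 0],
    [[0, 0, 0], [0, 0, 5.7], 60],
    [[0, 0, 0], [0, 0, 5.7], 90],
    [[0, 0, 0], [0, 0, 5.7], 110],
  ],
  force=40,
)

```text
clock: 6.2
tcp_pos: [0.6216, 0.236, 0.0647]
orientation: [0.0, 0.142, 0.99, 0.0]
wrist_force: [-0.7, -0.8, -0.7]
finger_gap: 0.0489
grip_force: 0.0
```

carry_out(
  steps=[
    [[0, 0, 0], [0, 0, 0], 130],
    [[0, 0, 0], [0, 0, 0], 150],
    [[0, 0, 0], [0, 0, 0], 170],
    [[0, 0, 0], [0, 0, 0], 190],
    [[0, 0, 0], [0, 0, 0], 255],
    [[0, 0, 0], [0, 0, 0], 255],
    [[0, 0, 0], [0, 0, 0], 255],
    [[0, 0, 0], [0, 0, 0], 255],
  ],
  force=40,
)

```text
clock: 7.2
tcp_pos: [0.6214, 0.2358, 0.0645]
orientation: [0.0, 0.142, 0.99, -0.0]
wrist_force: [-1.2, -3.5, 4.7]
finger_gap: 0.0347
grip_force: 40.0
```

carry_out(
  steps=[
    [[0, 0, 0], [0, 0, -0.4], 255],
    [[0, 0, 0], [0, 0, -0.9], 255],
    [[0, 0, 0], [0, 0, -1.5], 255],
    [[0, 0, 0], [0, 0, -2.2], 255],
    [[0, 0, 0], [0, 0, -3], 255],
    [[0, 0, 0], [0, 0, -4], 255],
    [[0, 0, 0], [0, 0, -5.5], 255],
    [[0, 0, 0], [0, 0, -7], 255],
  ],
  force=50,
)

```text
clock: 8.2
tcp_pos: [0.6215, 0.2361, 0.1357]
orientation: [0.0, 0.142, 0.99, 0.0]
wrist_force: [0.9, 0.8, -2.8]
finger_gap: 0.035
grip_force: 50.1
```

```bash
python3 look.py b | grep -v red; python3 g.py [.648,-.219,.14]; python3 -c "
import cv2;a=cv2.imread('pics/scene_b.png')[150:400,230:510];cv2.imwrite('pics/b2.png',cv2.resize(a,None,fx=2.4,fy=2.4,interpolation=2))"
```

```text
brass
top [239.2 211.3] z [0.066 0.07  0.074] ray@ 0.07 [0.5838 0.1114 0.0701] boxc [0.5834 0.1118] sides 0.0469 0.0498 yaw [np.float64(-89.6), np.float64(-179.3)]
top [299.8 114.4] z [0.05  0.074 0.085] ray@ 0.074 [ 0.8432 -0.0459  0.0737] boxc [ 0.849  -0.0457] sides 0.0554 0.0455 yaw [np.float64(-43.8), np.float64(-135.6)]
top [281.9 251.8] z [0.082 0.086 0.091] ray@ 0.086 [0.4784 0.     0.0865] boxc [0.4786 0.    ] sides 0.0343 0.0456 yaw [np.float64(-8.4), np.float64(-98.4)]
top [ 39.4 202.5] z [0.087 0.091 0.096] ray@ 0.091 [0.6002 0.6198 0.0914] boxc [0.6003 0.6194] sides 0.0389 0.0371 yaw [np.float64(-42.7), np.float64(-133.8)]
brass
scene [421.  347.2] z [0.05  0.07  0.072] ray@ 0.07 [0.6405 0.3548 0.0702] boxc [0.6398 0.3561] sides 0.0518 0.0664 yaw [np.float64(147.3), np.float64(42.7)]
scene [363.  277.1] z [0.124 0.162 0.164] ray@ 0.162 [0.6375 0.2408 0.1617] boxc [0.6369 0.2414] sides 0.0242 0.0675 yaw [np.float64(136.2), np.float64(35.6)]
scene [310.4 262.1] z [0.042 0.07  0.072] ray@ 0.07 [0.5935 0.1191 0.0697] boxc [0.5962 0.119 ] sides 0.0464 0.0765 yaw [np.float64(124.2), np.float64(31.9)]
scene [291.7 194.5] z [0.083 0.087 0.091] ray@ 0.087 [0.4799 0.0011 0.0869] boxc [4.798e-01 3.000e-04] sides 0.0427 0.051 yaw [np.float64(-168.5), np.float64(80.6)]
t 8.3 tcp [0.6229 0.2364 0.1374] F [ 0.2  0.1 -3.1] gap 0.0342 grip 50.1 zaxis [ 0.0046  0.0012 -1.    ]
[0.648, -0.219, 0.14] shift cm [-15.2  -43.    -0.31]
```

View pics/b2.png

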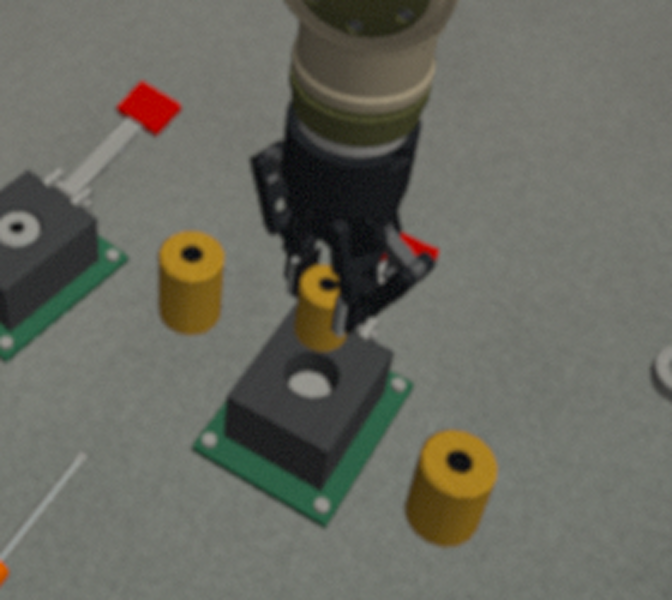

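The crop shows the bush held upright between the fingers at crop (323,305), with the pocket empty at (312,375). The bush top is at z≈0.162 for TCP 0.136, so its underside sits about 24 mm below the TCP and clears everything. Next I carry it to the tray.

carry_out(
  steps=[
    [[0, 0, 0], [-0.7, -2, -0.5], 255],
    [[0, 0, 0], [-2.3, -6.5, -1], 255],
    [[0, 0, 0], [-4.2, -12, -1], 255],
    [[0, 0, 0], [-6.2, -17.5, -1], 255],
    [[0, 0, 0], [-8.1, -23, -1], 255],
    [[0, 0, 0], [-10.1, -28.5, -1], 255],
    [[0, 0, 0], [-12, -34, -1], 255],
    [[0, 0, 0], [-13.4, -38, -1], 255],
  ],
)

```text
clock: 9.3
tcp_pos: [0.6422, -0.1702, 0.1439]
orientation: [-0.0, 0.143, 0.99, -0.0]
wrist_force: [0.2, -0.2, -3.1]
finger_gap: 0.0348
grip_force: 50.5
```

```bash
python3 g.py [.648,-.219,.06] [.648,-.219,.03]
```

```text
t 9.3 tcp [ 0.6422 -0.1702  0.1439] F [ 0.2 -0.2 -3.1] gap 0.0348 grip 50.5 zaxis [-7.e-04 -3.e-04 -1.e+00]
[0.648, -0.219, 0.06] shift cm [-1.95 -4.51  8.39]
[0.648, -0.219, 0.03] shift cm [-1.95 -4.51 11.39]
```

carry_out(
  steps=[
    [[0, 0, 0], [-1, -2.3, 0], 255],
    [[0, 0, 0], [-1.9, -4, 0], 255],
    [[0, 0, 0], [-1.9, -4.5, 1], 255],
    [[0, 0, 0], [-1.9, -4.5, 4], 255],
    [[0, 0, 0], [-1.9, -4.5, 7], 255],
    [[0, 0, 0], [-1.9, -4.5, 9], 255],
    [[0, 0, 0], [-1.9, -4.5, 10], 255],
    [[0, 0, 0], [-1.9, -4.5, 10.4], 255],
  ],
)

```text
clock: 10.3
tcp_pos: [0.6486, -0.2137, 0.0396]
orientation: [-0.0, 0.141, 0.99, 0.0]
wrist_force: [-0.4, 0.5, -2.9]
finger_gap: 0.0345
grip_force: 50.4
```

```bash
python3 g.py [.648,-.219,.0285]; python3 - <<'E'
from m import *
im,d,W,c=cloud('scene'); h=cv2.cvtColor(im,cv2.COLOR_RGB2HSV); H,S,V=h[...,0],h[...,1],h[...,2]
m=(H>14)&(H<25)&(S>150)&(V>60)&(abs(W[...,0]-.648)<.06)&(abs(W[...,1]+.219)<.06)
print(m.sum(),np.nanpercentile(W[m],[0,5,50,95,100],axis=0).round(4)); cv2.imwrite('pics/p.png',cv2.resize(im[120:320,60:290],None,fx=2.5,fy=2.5)[...,::-1])
E
```

```text
t 10.3 tcp [ 0.6486 -0.2137  0.0396] F [-0.4  0.5 -2.9] gap 0.0345 grip 50.4 zaxis [-9.e-04  7.e-04 -1.e+00]
[0.648, -0.219, 0.0285] shift cm [-0.09 -0.53  1.11]
164 [[ 0.6357 -0.2479  0.0174]
 [ 0.6447 -0.2284  0.0226]
 [ 0.6619 -0.2061  0.0529]
 [ 0.6677 -0.1921  0.1027]
 [ 0.6858 -0.165   0.3636]]
```

View pics/p.png

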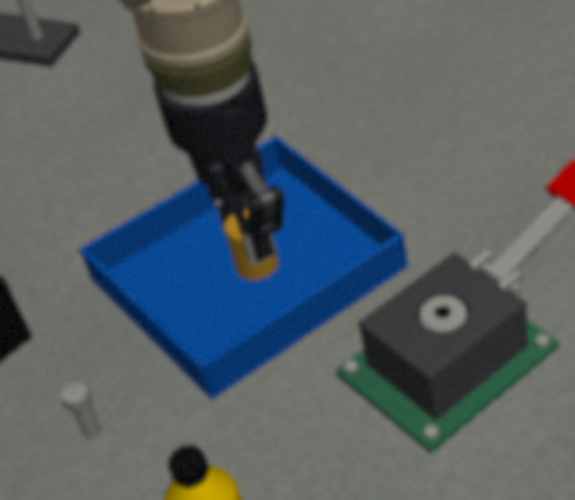

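The bush is upright over the tray floor at crop (255,250), and its underside is about 12 mm above the floor. I lower it slowly.

carry_out(
  steps=[
    [[0, 0, 0], [0, 0, 0.3], 255],
    [[0, 0, 0], [0, 0, 0.6], 255],
    [[0, 0, 0], [0, 0, 0.8], 255],
    [[0, 0, 0], [0, 0, 0.9], 255],
    [[0, 0, 0], [0, 0, 1], 255],
    [[0, 0, 0], [0, 0, 1], 255],
    [[0, 0, 0], [0, 0, 1], 255],
    [[0, 0, 0], [0, 0, 1], 255],
  ],
)

```text
clock: 11.35
tcp_pos: [0.6488, -0.2149, 0.0303]
orientation: [0.0, 0.142, 0.99, 0.0]
wrist_force: [-0.4, 0.4, -2.4]
finger_gap: 0.0348
grip_force: 50.4
```

Still hanging (-2.4 N), so I go a little further.

carry_out(
  steps=[
    [[0, 0, 0], [0, 0, 0.05], 255],
    [[0, 0, 0], [0, 0, 0.1], 255],
    [[0, 0, 0], [0, 0, 0.15], 255],
    [[0, 0, 0], [0, 0, 0.2], 255],
    [[0, 0, 0], [0, 0, 0.2], 255],
    [[0, 0, 0], [0, 0, 0.2], 255],
    [[0, 0, 0], [0, 0, 0.2], 255],
    [[0, 0, 0], [0, 0, 0.2], 255],
  ],
)

```text
clock: 12.35
tcp_pos: [0.6489, -0.215, 0.0289]
orientation: [0.0, 0.142, 0.99, -0.0]
wrist_force: [-2.2, 0.3, 5.8]
finger_gap: 0.0348
grip_force: 51.1
```

The force has changed sign, so the bush is on the floor. I open the fingers gradually, then retreat.

carry_out(
  steps=[
    [[0, 0, 0], [0, 0, 0], 150],
    [[0, 0, 0], [0, 0, 0], 140],
    [[0, 0, 0], [0, 0, 0], 120],
    [[0, 0, 0], [0, 0, 0], 90],
    [[0, 0, 0], [0, 0, 0], 50],
    [[0, 0, 0], [0, 0, 0], 0],
    [[0, 0, 0], [0, 0, 0], 0],
    [[0, 0, 0], [0, 0, 0], 0],
  ],
  force=20,
)

```text
clock: 13.35
tcp_pos: [0.6488, -0.2149, 0.0283]
orientation: [0.0, 0.142, 0.99, 0.0]
wrist_force: [0.9, 0.3, -0.0]
finger_gap: 0.0854
grip_force: 0.0
```

carry_out(
  steps=[
    [[0, 0, 0], [0, 0, -1], 0],
    [[0, 0, 0], [0, 0, -3], 0],
    [[0, 0, 0], [0, 0, -6], 0],
    [[0, 0, 0], [0, 0, -10], 0],
    [[0, 0, 0], [0, 0, -14], 0],
    [[0, 0, 0], [4, 0, -18], 0],
    [[0, 0, 0], [9, 0, -19], 0],
    [[0, 0, 0], [14, 0, -19], 0],
  ],
)

```text
clock: 14.35
tcp_pos: [0.514, -0.1756, 0.2206]
orientation: [0.002, 0.142, 0.99, -0.001]
wrist_force: [1.3, 0.2, -0.9]
finger_gap: 0.0854
grip_force: 0.0
```

```bash
python3 look.py e; python3 g.py
```

```text
brass
top [239.2 211.3] z [0.066 0.07  0.073] ray@ 0.07 [0.584  0.1115 0.0695] boxc [0.5834 0.1119] sides 0.0469 0.0498 yaw [np.float64(-89.6), np.float64(-179.3)]
top [361.7 188.9] z [0.048 0.052 0.056] ray@ 0.052 [ 0.6481 -0.2115  0.0525] boxc [ 0.648 -0.211] sides 0.0346 0.0322 yaw [np.float64(-89.6), np.float64(179.3)]
top [147.1 191.5] z [0.066 0.07  0.074] ray@ 0.07 [0.6341 0.3517 0.0701] boxc [0.6349 0.3514] sides 0.0476 0.0469 yaw [np.float64(-43.4), np.float64(-134.4)]
top [299.7 114.3] z [0.046 0.074 0.084] ray@ 0.074 [ 0.8432 -0.0455  0.0743] boxc [ 0.8489 -0.0457] sides 0.0554 0.0455 yaw [np.float64(-43.8), np.float64(-135.6)]
red
top [192.  257.2] z [0.038 0.043 0.048] ray@ 0.043 [0.4651 0.2354 0.0426] boxc [0.4656 0.2353] sides 0.042 0.0315 yaw [np.float64(-89.7), np.float64(-178.8)]
top [281.9 251.8] z [0.082 0.087 0.092] ray@ 0.087 [4.785e-01 1.000e-04 8.660e-02] boxc [4.787e-01 2.000e-04] sides 0.0343 0.0452 yaw [np.float64(-8.4), np.float64(-98.4)]
top [ 39.4 202.5] z [0.087 0.092 0.096] ray@ 0.092 [0.6    0.6195 0.092 ] boxc [0.6002 0.6192] sides 0.0389 0.037 yaw [
[... 263 characters left out ...]
0.1191 0.0698] boxc [0.5963 0.1191] sides 0.0464 0.0764 yaw [np.float64(124.2), np.float64(31.9)]
scene [159.9 217. ] z [0.035 0.053 0.055] ray@ 0.053 [ 0.6542 -0.2037  0.0527] boxc [ 0.6548 -0.2042] sides 0.0312 0.0563 yaw [np.float64(144.8), np.float64(53.6)]
red
scene [398.5 254.4] z [0.04  0.043 0.046] ray@ 0.043 [0.4657 0.2354 0.0434] boxc [0.4667 0.235 ] sides 0.0339 0.0478 yaw [np.float64(-171.5), np.float64(90.0)]
scene [291.7 194.5] z [0.083 0.087 0.091] ray@ 0.087 [0.4799 0.0011 0.0869] boxc [4.798e-01 3.000e-04] sides 0.0427 0.0509 yaw [np.float64(-168.5), np.float64(80.6)]
t 14.45 tcp [ 0.5088 -0.1729  0.2187] F [ 0.3 -0.5 -0.1] gap 0.0855 grip 0.0 zaxis [-0.0042  0.0021 -1.    ]
```

View pics/scene_e.png

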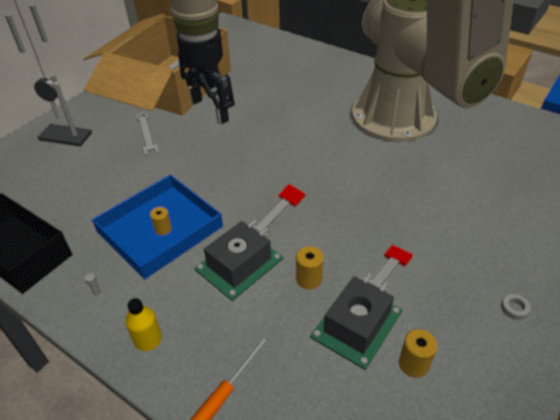

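The brass bush stands upright in the tray at (160,217), with its top at z≈0.053 as expected. The steel bush is still seated at (237,246), and the arm is clear of everything.

```bash
python3 -c "
from workcell import env
print(env.hand_in())"
```

```text
the job is handed in; nothing more can be done
None
```

The brass bush was raised by its lever, taken out and set down upright in the blue tray, the steel bush stayed seated, and the job was handed in after about 14.5 s; the hand-in returned no verdict.

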